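Check a steel pin on a go/no-go snap gauge

TASK

Check the tall plain steel pin on the bench gauge: keeping it upright, slide it in through the open mouth and the go gap until the no-go gap stops it, and keep a steady push of about 10 N on it there for a second, never pressing the pin against the gauge with more than 15 N. Then take it out and stand it upright in the empty half of the black tray, and leave everything else where it is.

Things in the scene. Friction and masses are not known exactly. Their poses are not given: they have to be found in the camera images.
- pin: the pin to be checked: plain bright steel cylinder, 22 mm diameter, 110 mm long, 2 mm chamfer at both ends, 0.14 to 0.27 kg, standing on its flat end on the bench. Origin at the centre of its foot, z along the pin.
- gauge: snap gauge fixed to the bench, all rigid: grey base plate 122 x 110 mm, 15 mm thick, two upright walls on it (tops 65 mm above the bench) and between them a straight channel, open on top and at the mouth, closed at the back. Origin on the bench under the base, 5 mm on the mouth side of its middle; z up; x runs along the channel, inwards from the mouth; y across. Channel floor 15 mm above the bench, centre plane y = 0.
- go_gap (a point): middle of the go gap, on the channel's centre plane, level with the wall tops: gauge frame x = -24, y = 0, z = 65 mm. The go gap is 24 mm wide from gauge x = -30 to -18 mm; before it flared steel lead-in plates from x = -47 mm (46 mm opening) narrow to it; behind it a relief pocket, 36 mm wide, reaches to the no-go inserts.
- nogo: the fixed holder of the two steel no-go inserts; its pose is that of gauge. The inserts leave a gap of 17 mm, are 12 mm long, reach up to 74 mm above the bench (screw heads) and are clamped firmly somewhere along the pocket: their front edges lie anywhere from gauge x = +10 to +30 mm, which no pose tells. They stop the pin with its axis 7 mm before those edges (x = +3 to +23 mm).
- tray: black open tray fixed to the bench, 120 (x) x 200 (y) mm outside, 28 mm high, 4 mm walls, 5 mm floor, split in two halves by a 4 mm wall at y = 0 along x. Origin under its centre on the bench. The half at +y holds two brass bushes; the half at -y is empty.
- tray_empty (a point): centre of the floor of the tray's empty half (about 112 x 94 mm inside), on top of the floor, 5 mm above the bench.
- bush1: brass bush lying in the full half of the tray, 36 mm diameter, 24 mm high; leave alone. Origin at its underside.
- bush2: second brass bush, same size, in the full half of the tray; leave alone.
- spanner: open spanner lying between the robot and the gauge, about 180 mm long, under 15 mm high; leave alone.
- screwdriver: screwdriver lying behind the gauge, about 200 mm long, under 35 mm high; leave alone.
- bearing: flat bearing ring lying on the bench, 62 mm diameter, 16 mm high; leave alone.
- stub: short thick dark steel stub standing on the bench, 40 mm diameter, 45 mm high; not the pin; leave alone.
- grease: white can standing on the bench, 60 mm diameter, 80 mm high; leave alone.

How it is judged (in metres and radians):
On the way, in this order (a step that is already met when the one before it is completed fails the run):
1. the pin is upright in front of the go gap, outside it, with its foot below the tops of the walls (x of pin in the frame of gauge between -0.13 and -0.036 m and y of pin in the frame of gauge between -0.025 and 0.025 m and z of pin in the frame of gauge below 0.05 m and angle between pin's own z axis and vertical below 0.15 rad), for 0.05 s.
2. the upright pin passes along the go gap (x of pin in the frame of gauge between -0.03 and -0.016 m and y of pin in the frame of gauge between -0.004 and 0.004 m and z of pin in the frame of gauge below 0.05 m and angle between pin's own z axis and vertical below 0.15 rad), for 0.05 s.
3. the upright pin is through the go gap and is pressed against the no-go lands with more than 7 N for half a second (x of pin in the frame of gauge between -0.004 and 0.03 m and y of pin in the frame of gauge between -0.006 and 0.006 m and z of pin in the frame of gauge below 0.05 m and angle between pin's own z axis and vertical below 0.15 rad and contact force between pin and nogo above 7 N), for 0.5 s.
At the end, for the whole second after the job is handed in: the pin stands upright (within 0.1 rad), at rest and released, on the floor of the empty half of the tray; everything else is within 30 mm of where it was (x of pin in the frame of tray_empty between -0.05 and 0.05 m and y of pin in the frame of tray_empty between -0.041 and 0.041 m and z of pin in the frame of tray_empty between -0.004 and 0.004 m and angle between pin's own z axis and vertical below 0.1 rad and linear speed of pin below 0.02 m/s); the robot touches nothing.
It fails at once if the pin is pressed against the gauge with more than 15 N (contact force between pin and gauge above 15 N).
It fails at once if one of the other things is moved by more than 30 mm (distance of any of bush1, bush2, spanner, screwdriver, bearing, stub, grease from where it was at the start of the episode above 0.03 m).
It also fails if it takes over 69 s, if anything falls off the work surface, if the arm or the gripper's body presses on something with over 40 N, if the wrist force passes 120 N, or if a joint passes its speed limit or range.

ROBOT

A 7-joint arm with a two-finger parallel gripper is mounted at the origin on the work surface. World frame = base frame: x ahead of the robot, y to its left, z up, the work surface at z = 0. Lengths are in mm, angles in degrees, forces in N, time in s.
With the tool pointing down it reaches from about 400 to 875 mm from the base axis. Payload 19.3 kg.
Tool frame: the origin (TCP) lies at the very end of the fingers, on their centre line; the grasp point (between the pads) lies 19 mm behind it; z points along the fingers, y is the direction in which the jaws open and shut (so a half turn about z gives the same grasp; the last joint's range is limited). The gripper opens to 85 mm and grips with 20 to 120 N. Pads are 22 mm wide; open, the fingers measure 114 mm over their backs; the gripper's body (76 mm by 85 mm) begins 54 mm behind the grasp point. The pads swing forward as they close: fully open they stand 13 mm farther back than shut.
Start: joints at [62.212, 29.874, -2.08, 91.645, 1.215, 58.505, -6.463], TCP at [251.851, -572.001, 231.291] pointing down, gripper open.
Joint ranges: [-166.77, 166.77], [-17.47, 122.26], [-85.68, 81.53], [9.62, 139.38], [-72.42, 252.41], [9.2, 110.78], [-144.41, 144.41]. Speed limits (degrees/s): [108.29, 108.29, 136.94, 136.94, 172.46, 172.46, 172.46].

INTERFACE

Orientations are given as [roll, pitch, yaw] about the fixed x, y, z axes, in that order (R = Rz(yaw) Ry(pitch) Rx(roll)).
In Python, from station import manip, cams gives the robot as it stands.
- The arm moves only by the tool play_rows, never from a script. Its argument "steps" is a list of rows, each a list of 6 numbers: the shift along the world's x, y, z in m, then the turn, a rotation vector about the world's x, y, z in rad. A call has 1 to 10 rows; each row is the pose to reach, as a shift and turn from the pose commanded when the call began; what a row does not reach only later rows make up. A row lasts 1/8 s, in which the tool goes at most 62.5 mm and 10.7 degrees, less where a joint would pass 70% of its speed; a pose out of reach is approached as far as the arm can. A call with a gripper value outside its range is refused whole. "hand" is the finger opening in m, from 0 to 0.0854, set as the call begins (left out, the last holds). The fingers move at their own pace and stop on an object; "grip_force" is the grip in N (left out, the last holds). Time passes only in rows, so rows that repeat a pose let the fingers close. It gives the time, the measured TCP pose, the force and the opening at its end, in the units of the state.
- manip.get_state(): the state, without advancing time (a new reading comes with each control period).
- cams.get_image(name): name is "side" or "top" or "wrist"; returns (picture, depth): 400x640x3 uint8, red, green, blue; 400x640 float32, mm along the optical axis (not along the pixel's ray), 0 where there is no reading.
- cams.camera_info(name): a dict with "fx", "fy", "cx", "cy" (pixels), "camera_from_world" (4x4, takes a point from world to camera coordinates). Camera axes: x right, y up, looking along -z (the intrinsics and any distortion apply to the point x, -y, -z); pixel columns grow to the right and rows downward; lengths in mm; the calibration is good to about 2 mm. A picture is of the moment at which its call begins: read the wrist's pose just before it. camera_info takes no time and is no camera call; for the wrist camera it gives the pose at the moment of the call.
- manip.finish_job(): hands the job in, once; it reports no verdict.
The state is a dict: "t": time; "joint_pos": joint angles; "qd": joint speeds; "effort": joint torques, N m; "ee_pos": TCP position; "tool_rot": TCP orientation; "force": force on the tool from outside, world axes, zero at the start; "torque": the same for the moment, N m; "width": opening from 0.0 (shut) to 1.0 (fully open).
Only numpy, scipy, OpenCV 4.12 (cv2) and the standard library are available. Lean on these libraries where they do the work, as an engineer would, in place of code of your own. Each camera call takes 0.05 s, during which the arm holds its last target. There are 200 camera calls.

## Working session

There is one attempt and no reset: what is moved stays moved. The work goes in short steps, Python scripts to look and compute and a tool call to move; the robot and the scene stay as the last step left them, time stands still between calls to the robot, and variables do not carry over. Pictures are saved under pics/ and viewed, about 8 in all and at most 12, crops included, and the job is handed in when it is done.

Besides the shell and the picture viewer there is one more tool, called as name(argument=value, ...) on one line, values as JSON. play_rows: Moves the arm, as the interface text tells. Its arguments: {"type":"object","properties":{"steps":{"type":"array"},"hand":{"type":"number"},"grip_force":{"type":"number"}},"required":["steps"]}

```bash
mkdir -p pics; ls; python3 - <<'E'
from station import manip,cams
import cv2,numpy as np
s=manip.get_state();print({k:np.round(v,3).tolist() for k,v in s.items()})
for n in("top","side"):
    im,d=cams.get_image(n);cv2.imwrite(f"pics/{n}0.png",im[:,:,::-1]);np.save(f"pics/{n}0.npy",d)
    i=cams.camera_info(n);print(n,{k:np.round(v,3).tolist() for k,v in i.items()})
E
```

```text
pics
{'t': 0.0, 'joint_pos': [62.21, 29.907, -2.081, 91.671, 1.216, 58.503, -6.464], 'qd': [-0.138, 0.028, -0.082, 0.077, -0.042, 0.091, 0.017], 'effort': [0.0, -92.711, 1.98, -36.994, 0.018, 0.008, -0.0], 'ee_pos': [251.729, -571.732, 230.763], 'tool_rot': [-179.941, 0.005, 23.767], 'force': [0.232, 0.236, -0.43], 'torque': [-0.013, 0.002, 0.014], 'width': 0.999}
top {'fx': 469.389, 'fy': 469.389, 'cx': 320.183, 'cy': 207.776, 'camera_from_world': [[-0.024, -1.0, -0.012, 23.604], [0.991, -0.026, 0.131, -566.467], [-0.131, -0.009, 0.991, -1317.281], [0.0, 0.0, 0.0, 1.0]]}
side {'fx': 520.188, 'fy': 520.188, 'cx': 319.827, 'cy': 190.452, 'camera_from_world': [[-0.993, -0.116, -0.005, 577.577], [0.076, -0.68, 0.729, -81.128], [-0.088, 0.724, 0.684, -1137.199], [0.0, 0.0, 0.0, 1.0]]}
```

View pics/top0.png

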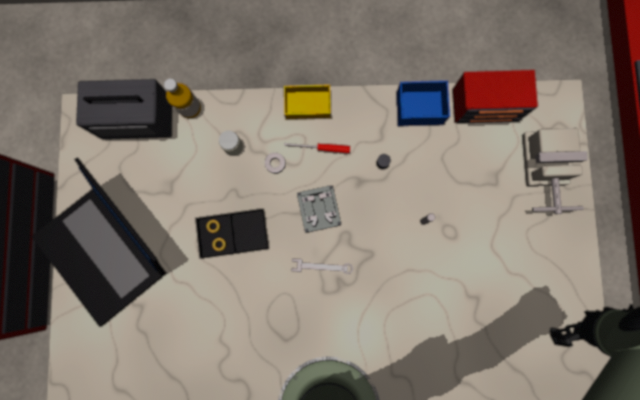

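View pics/side0.png

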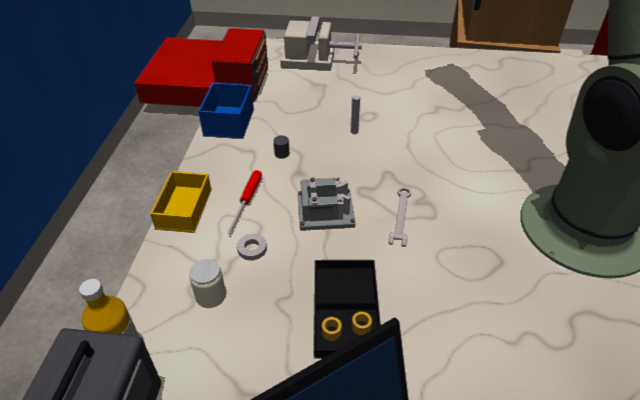

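The top view shows the pin at about (427,218), the gauge at (320,209), and the tray at (232,233) with its empty half on the right. The side view has the pin at (355,115) and the gauge at (326,203). I'll enlarge both.

```bash
cat > h.py <<'E'
from station import manip,cams
import cv2,numpy as np
def ray(n,u,v,z,info=None):
    """world point where the pixel's ray meets height z (mm)"""
    i=info or cams.camera_info(n);T=np.linalg.inv(np.array(i["camera_from_world"]))
    d=T[:3,:3]@np.array([(u-i["cx"])/i["fx"],-(v-i["cy"])/i["fy"],-1]);o=T[:3,3]
    return o+d*(z-o[2])/d[2]
def proj(n,p,info=None):
    i=info or cams.camera_info(n);c=np.array(i["camera_from_world"])@np.r_[p,1]
    return i["cx"]+i["fx"]*c[0]/-c[2], i["cy"]+i["fy"]*-c[1]/-c[2]
E
python3 - <<'E'
from h import *
a=cv2.imread("pics/top0.png")[175:265,190:440];a=cv2.resize(a,None,fx=3,fy=3,interpolation=cv2.INTER_CUBIC)
b=cv2.imread("pics/side0.png")[85:235,285:375];b=cv2.resize(b,None,fx=4,fy=4,interpolation=cv2.INTER_CUBIC)
b1=b[320:600];b0=b[0:240]
o=np.zeros((270+300,750+0,3),np.uint8);o[:270]=a;o[270:550,:360]=b1;o[270:510,370:730]=b0
cv2.imwrite("pics/crop0.png",o)
print(cams.camera_info("top").keys())
for n,u,v,z in[("top",427,218,55),("top",432,214,110),("top",422,221,0),("side",355,132,0),("side",355.5,99,110),("top",320,209,65),("side",326,190,65),("top",232,233,28)]:print(n,u,v,z,ray(n,u,v,z).round(1))
E
```

```text
dict_keys(['fx', 'fy', 'cx', 'cy', 'camera_from_world'])
top 427 218 55 [ 527.5 -292.6   55. ]
top 432 214 110 [ 532.3 -294.7  110. ]
top 422 221 0 [ 524.7 -289.4    0. ]
side 355 132 0 [ 520.7 -291.8    0. ]
side 355.5 99 110 [ 523.3 -282.4  110. ]
top 320 209 65 [559.8   9.6  65. ]
side 326 190 65 [566.2  12.   65. ]
top 232 233 28 [501.2 266.1  28. ]
```

View pics/crop0.png

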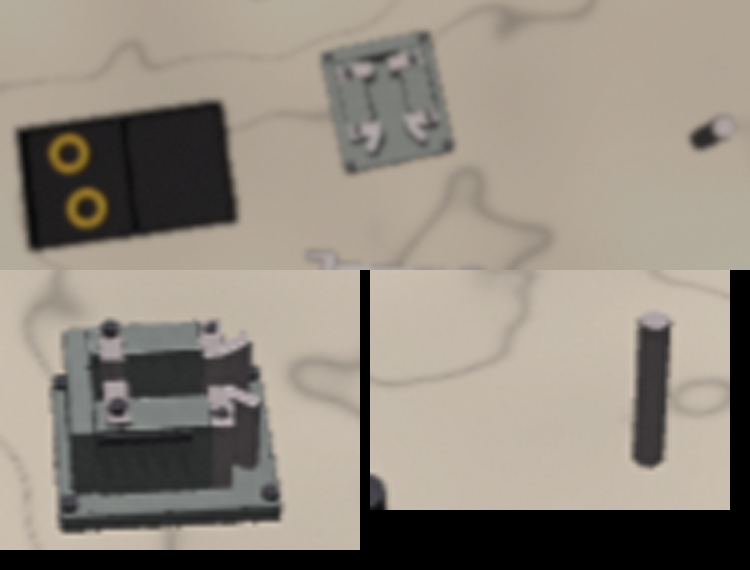

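```bash
python3 - <<'E'
from h import *
P=np.array([ray("top",190+x/3,175+y/3,15)[:2] for x,y in[(350,170),(452,150),(428,35),(322,55)]])
print("gauge top corners ML,MR,BR,BL",P.round(1).tolist(),P.mean(0))
m=(P[0]+P[1])/2;b=(P[2]+P[3])/2;l=(P[0]+P[3])/2;r=(P[1]+P[2])/2
print(np.linalg.norm(b-m),np.linalg.norm(l-r),np.degrees(np.arctan2(*(b-m)[::-1])),np.degrees(np.arctan2(*(l-r)[::-1]))-90)
# side: base corners
S=np.array([ray("side",285+x/4,85+(y+50)/4,15)[:2] for x,y in[(281,508),(255,372),(60,378),(58,518)]])
print("side ML,MR,BR,BL",S.round(1).tolist(),S.mean(0))
# tray corners rim z=28
T=np.array([ray("top",190+x/3,175+y/3,28)[:2] for x,y in[(32,249),(236,222),(220,102),(17,129)]])
print("tray",T.round(1).tolist(),T.mean(0));
a=(T[2]+T[3]-T[0]-T[1])/2;c=(T[0]+T[3]-T[1]-T[2])/2;print(np.linalg.norm(a),np.linalg.norm(c),np.degrees(np.arctan2(a[1],a[0])),np.degrees(np.arctan2(c[1],c[0]))-90)
print("pin",ray("top",190+723/3,175+126/3,110),ray("side",356.25,97.5,110),ray("side",354.3,132.3,0))
s=cams.camera_info("side");t=cams.camera_info("top")
for p in([555,10,65],):print(proj("top",p),proj("side",p))
E
```

```text
gauge top corners ML,MR,BR,BL [[500.6, 50.6], [517.6, -49.0], [631.7, -28.9], [614.5, 75.8]] [566.09507307  12.12007028]
116.20943623952324 103.54768602557508 11.246944415507928 9.48309408618536
side ML,MR,BR,BL [[497.1, 60.6], [519.2, -45.3], [630.8, -27.8], [616.1, 81.3]] [565.81249433  17.21489635]
tray [[431.5, 356.4], [452.4, 160.4], [568.8, 174.8], [547.6, 372.0]] [500.07783314 265.89754305]
117.2108991541202 197.6779700834882 7.344017398062667 6.121435557543137
pin [ 524.19454661 -291.49733775  110.        ] [ 521.86971387 -289.45281272  110.        ] [ 522.43074023 -290.23017482    0.        ]
(np.float64(319.9149844650279), np.float64(210.67138019230035)) (np.float64(331.2180071270529), np.float64(189.77358136984586))
```

Positions so far: pin at about (523,-290.5), gauge at about (561,12) with yaw around 10.5° and its mouth towards the robot, tray at about (500,266) with yaw around 6.7°. I'll move above the pin with the jaws across the gauge y axis.

play_rows(steps=[[0.035,0.035,0,0,0,-0.03],[0.07,0.07,0,0,0,-0.06],[0.105,0.109,0,0,0,-0.1],[0.14,0.145,0,0,0,-0.14],[0.175,0.181,0,0,0,-0.18],[0.21,0.218,0,0,0,-0.21],[0.24,0.25,0,0,0,-0.23],[0.26,0.27,0,0,0,-0.232],[0.271,0.281,0,0,0,-0.232],[0.271,0.281,0,0,0,-0.232]], hand=0.085)

```text
t: 1.35
ee_pos: [523.0, -290.7, 231.1]
tool_rot: [-180.0, 0.0, 10.5]
force: [-1.2, -0.8, -0.2]
width: 0.989
```

```bash
python3 - <<'E'
from h import *
s=manip.get_state();print({k:np.round(v,2).tolist() for k,v in s.items()})
i=cams.camera_info("wrist");im,d=cams.get_image("wrist");cv2.imwrite("pics/w1.png",im[:,:,::-1])
print({k:np.round(v,3).tolist() for k,v in i.items()})
print(proj("wrist",[523,-290.5,110],i),proj("wrist",[523,-290.5,0],i))
E
```

```text
{'t': 1.35, 'joint_pos': [25.68, 27.46, -3.25, 95.79, 1.79, 56.82, -57.65], 'qd': [1.63, -0.52, 1.15, 0.59, 0.25, -0.1, 0.91], 'effort': [-3.09, -87.3, -0.16, -36.97, -0.14, -0.0, -0.51], 'ee_pos': [522.99, -290.72, 231.07], 'tool_rot': [-179.99, 0.02, 10.53], 'force': [-1.19, -0.76, -0.18], 'torque': [-0.01, -0.03, 0.01], 'width': 0.99}
{'fx': 297.477, 'fy': 297.477, 'cx': 322.967, 'cy': 200.523, 'camera_from_world': [[0.183, -0.983, -0.001, -383.053], [0.936, 0.174, -0.307, -399.503], [0.302, 0.055, 0.952, -523.803], [0.0, 0.0, 0.0, 1.0]]}
(np.float64(320.75640490515843), np.float64(194.65473221653224)) (np.float64(321.42774355738356), np.float64(169.91869549176772))
```

View pics/w1.png

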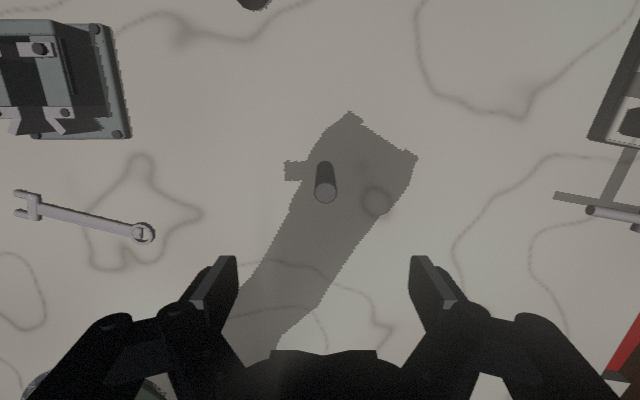

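The wrist view shows the pin top at (326,193) with the finger midpoint at about 324, so it is nearly centred, and the gauge is at upper left. I'll descend with a small correction and then close.

play_rows(steps=[[0.001,-0.002,-0.04,0,0,0],[0.001,-0.002,-0.08,0,0,0],[0.001,-0.002,-0.12,0,0,0],[0.001,-0.002,-0.15,0,0,0],[0.001,-0.002,-0.167,0,0,0],[0.001,-0.002,-0.167,0,0,0],[0.001,-0.002,-0.167,0,0,0]])

```text
t: 2.28
ee_pos: [524.2, -293.6, 65.4]
tool_rot: [179.9, -0.1, 10.4]
force: [-0.5, -0.2, 0.1]
width: 0.996
```

play_rows(steps=[[0,0,0,0,0,0],[0,0,0,0,0,0],[0,0,0,0,0,0],[0,0,0,0,0,0],[0,0,0,0,0,0],[0,0,0,0,0,0],[0,0,0,0,0,0],[0,0,0,0,0,0]], hand=0.0, grip_force=90)

```text
t: 3.28
ee_pos: [524.1, -293.0, 64.7]
tool_rot: [180.0, -0.0, 10.5]
force: [-1.2, 1.4, 7.3]
width: 0.236
```

```bash
python3 - <<'E'
from h import *
s=manip.get_state();print({k:np.round(v,2).tolist() for k,v in s.items() if k in("t","ee_pos","force","torque","width")})
im,d=cams.get_image("side");cv2.imwrite("pics/s2.png",im[:,:,::-1])
im,d=cams.get_image("wrist");
a=cv2.imread("pics/s2.png")[60:160,290:420];a=cv2.resize(a,None,fx=3,fy=3,interpolation=cv2.INTER_CUBIC)
o=np.zeros((400,800,3),np.uint8);o[:300,:390]=a;o[:,400:]=im[:,120:520,::-1]
cv2.imwrite("pics/c2.png",o)
E
```

```text
{'t': 3.28, 'ee_pos': [524.07, -292.96, 64.74], 'force': [-1.22, 1.43, 7.28], 'torque': [0.31, 0.31, 0.05], 'width': 0.24}
```

View pics/c2.png

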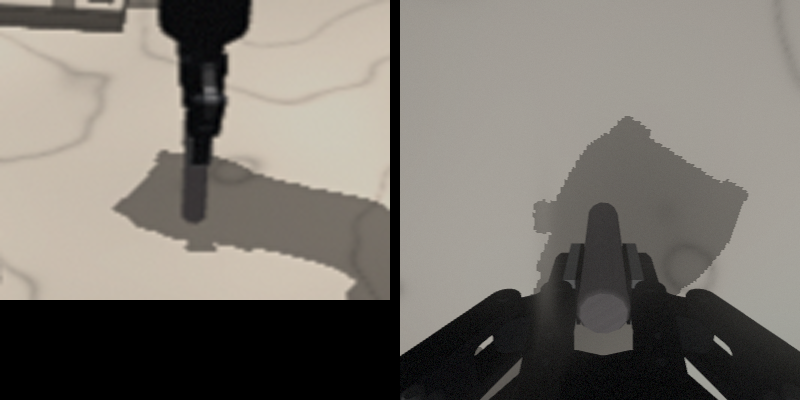

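Pin gripped, with foot = TCP z − 64.7. In the wrist crop its top is at about (324,315), centred between the pads, and the side crop shows it upright. I'll lift it and move in front of the mouth.

play_rows(steps=[[0,0,0.03,0,0,0],[0,0.02,0.06,0,0,0],[-0.005,0.06,0.06,0,0,0],[-0.01,0.1,0.06,0,0,0],[-0.018,0.145,0.06,0,0,0],[-0.024,0.19,0.06,0,0,0],[-0.03,0.235,0.06,0,0,0],[-0.035,0.27,0.06,0,0,0],[-0.037,0.291,0.05,0,0,0],[-0.037,0.291,0.045,0,0,0]])

```text
t: 4.62
ee_pos: [486.6, -0.4, 108.9]
tool_rot: [-180.0, 0.0, 10.6]
force: [0.5, 0.2, -3.4]
width: 0.236
```

play_rows(steps=[[0,0,-0.01,0,0,0],[0,0,-0.02,0,0,0],[0,0,-0.025,0,0,0],[0,0,-0.025,0,0,0]])

```text
t: 5.12
ee_pos: [486.7, -2.3, 83.9]
tool_rot: [-180.0, 0.0, 10.4]
force: [-0.3, 0.4, -2.4]
width: 0.237
```

```bash
python3 - <<'E'
from h import *
s=manip.get_state();print({k:np.round(v,2).tolist() for k,v in s.items() if k in("t","ee_pos","tool_rot","force","torque","width")})
iw=cams.camera_info("wrist");im,d=cams.get_image("wrist");cv2.imwrite("pics/w3.png",im[:,:,::-1])
np.savez("pics/w3.npz",d=d,T=iw["camera_from_world"])
e=s["ee_pos"];print("pin top proj",proj("wrist",[e[0],e[1],e[2]+45.3],iw),"tcp",proj("wrist",e,iw))
for gx in(-60,66):
  for gy in(-55,55):
    c,q=np.cos(np.radians(10.5)),np.sin(np.radians(10.5));p=[561+c*gx-q*gy,12+q*gx+c*gy,15];print(gx,gy,np.round(proj("wrist",p,iw),1))
im,d=cams.get_image("top");cv2.imwrite("pics/t3.png",im[:,:,::-1])
E
```

```text
{'t': 5.12, 'ee_pos': [486.67, -2.3, 83.89], 'tool_rot': [-180.0, 0.04, 10.44], 'force': [-0.32, 0.35, -2.36], 'torque': [0.0, 0.02, -0.04], 'width': 0.24}
pin top proj (np.float64(318.01282039498716), np.float64(315.0140005668067)) tcp (np.float64(319.3772410141488), np.float64(258.9274894107857))
-60 -55 [393.2 194.7]
-60 55 [246.2 194.8]
66 -55 [407.8  -0.6]
66 55 [229.8  -0.3]
```

View pics/w3.png

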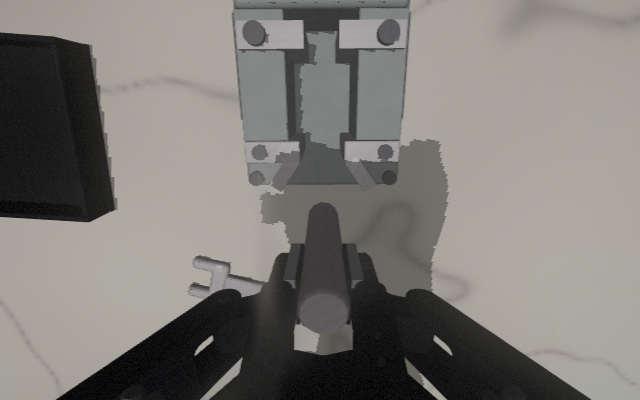

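The wrist view shows the pin foot at about u=323 and its top at u=324. The go-plate gap spans u=299–345 near row 150 (mid 322) and the no-go gap 304–340 near row 32 (mid 322), so the pin is nearly aligned. I'll measure the edges to subpixel.

```bash
python3 - <<'E'
from h import *
g=cv2.cvtColor(cv2.imread("pics/w3.png"),cv2.COLOR_BGR2GRAY).astype(float)
z=np.load("pics/w3.npz");d=z["d"];i=dict(cams.camera_info("wrist"));i["camera_from_world"]=z["T"]
for r in(146,152,158,28,36,42):print(r,"gray",g[r,292:356:1].astype(int).tolist())
for r in(215,225,235,305,315):print(r,g[r,294:354].astype(int).tolist())
print("col 315..: depth go plate",d[150,290],d[32,290],d[150,355],d[32,355],"pin top",d[312,324])
T=np.linalg.inv(z["T"])
def p3(u,v):
    D=d[v,u];return (T@[(u-i["cx"])/i["fx"]*D,-(v-i["cy"])/i["fy"]*D,-D,1])[:3].round(1)
for u,v in[(290,144),(355,144),(290,160),(355,160),(290,22),(355,22),(290,46),(355,46),(324,312),(260,100),(385,100)]:print(u,v,p3(u,v))
print("col295",g[10:60,285].astype(int).tolist(),g[130:175,285].astype(int).tolist())
E
```

```text
146 gray [172, 171, 171, 170, 169, 167, 143, 80, 67, 64, 66, 66, 59, 76, 86, 85, 85, 83, 82, 84, 86, 85, 86, 85, 84, 84, 84, 85, 82, 86, 82, 84, 84, 84, 113, 127, 129, 128, 128, 128, 129, 130, 127, 129, 128, 128, 128, 110, 72, 67, 67, 61, 103, 144, 162, 167, 168, 168, 169, 169, 168, 167, 167, 166]
152 gray [104, 104, 106, 105, 106, 108, 103, 88, 68, 63, 62, 66, 77, 83, 83, 84, 83, 84, 84, 85, 83, 80, 81, 85, 87, 81, 88, 85, 85, 84, 85, 84, 83, 84, 85, 81, 84, 86, 83, 83, 82, 85, 83, 82, 82, 82, 83, 83, 80, 70, 67, 64, 107, 149, 164, 167, 165, 164, 166, 164, 164, 163, 162, 162]
158 gray [105, 107, 102, 105, 102, 100, 102, 90, 75, 67, 78, 84, 84, 85, 87, 86, 85, 86, 85, 86, 85, 84, 85, 82, 82, 83, 83, 82, 85, 83, 82, 82, 82, 84, 83, 84, 80, 82, 81, 83, 83, 86, 83, 83, 86, 84, 83, 82, 81, 81, 78, 66, 113, 148, 161, 162, 161, 161, 159, 159, 163, 169, 170, 174]
28 gray [169, 168, 166, 167, 168, 167, 167, 168, 169, 167, 157, 115, 61, 57, 56, 60, 57, 58, 58, 57, 57, 56, 57, 56, 59, 61, 56, 59, 57, 58, 58, 57, 60, 56, 55, 60, 57, 54, 60, 55, 58, 57, 60, 57, 61, 58, 62, 136, 167, 167, 166, 16
[... 2172 characters left out ...]
 65.8]
355 160 [540.5 -12.1  67.1]
290 22 [598.8  31.9  71.1]
355 22 [604.3   2.2  70.8]
290 46 [588.9  30.5  70.6]
355 46 [5.944e+02 1.000e-01 7.130e+01]
324 312 [490.   -4.1 131.1]
260 100 [562.   42.3  67.7]
385 100 [573.6 -20.7  66.9]
col295 [60, 62, 62, 62, 60, 60, 60, 62, 59, 60, 138, 165, 164, 164, 164, 165, 165, 167, 166, 167, 167, 167, 167, 169, 168, 168, 166, 167, 165, 165, 166, 166, 166, 168, 169, 169, 167, 166, 142, 67, 63, 63, 66, 63, 66, 69, 67, 65, 65, 73] [136, 137, 135, 135, 134, 134, 134, 135, 132, 128, 95, 105, 158, 171, 171, 168, 167, 165, 165, 164, 164, 165, 164, 109, 107, 105, 104, 105, 104, 105, 104, 105, 106, 106, 109, 109, 107, 107, 106, 105, 105, 109, 110, 107, 107]
```

Subpixel: pin at u=322.9, go-gap mid 321.35 (1.9 px/mm), no-go mid 321.0. The pin sits about 0.85 mm to the right, at gauge x ≈ -76. The no-go front edge is near x ≈ +27, so I expect the stop at about +20. I'll advance 20 mm with an 0.8 mm lateral correction and re-measure.

play_rows(steps=[[0.005,0.0017,0,0,0,0],[0.01,0.0026,0,0,0,0],[0.0145,0.0034,0,0,0,0],[0.0195,0.0045,0,0,0,0],[0.0195,0.0045,0,0,0,0],[0.0195,0.0045,0,0,0,0],[0.0195,0.0045,0,0,0,0]])

```text
t: 6.1
ee_pos: [506.2, 2.4, 84.3]
tool_rot: [-180.0, 0.0, 10.5]
force: [-0.6, 0.1, -1.9]
width: 0.234
```

```bash
cat > meas.py <<'E'
from h import *
import sys
s=manip.get_state();print({k:np.round(v,2).tolist() for k,v in s.items() if k in("t","ee_pos","tool_rot","force","torque","width")})
im,d=cams.get_image("wrist");cv2.imwrite(f"pics/{sys.argv[1]}.png",im[:,:,::-1])
g=cv2.cvtColor(im,cv2.COLOR_RGB2GRAY).astype(float)
for r in map(int,sys.argv[2:]):print(r,"".join(f"{int(v)} " for v in g[r,290:358]))
print("col285",g[:,285].astype(int)[20:220].tolist())
E
python3 meas.py w4 66 74 182 186 190 235
```

```text
{'t': 6.1, 'ee_pos': [506.19, 2.44, 84.28], 'tool_rot': [-180.0, 0.01, 10.47], 'force': [-0.65, 0.13, -1.87], 'torque': [-0.01, 0.02, -0.01], 'width': 0.23}
66 63 64 63 64 66 67 67 74 75 76 76 74 89 97 86 72 76 75 73 74 76 75 74 72 76 76 72 78 73 75 86 85 76 74 76 79 74 73 75 72 73 74 75 75 73 74 84 84 73 74 79 81 80 81 79 84 79 80 82 81 82 91 80 65 68 63 66 66 
74 173 174 174 174 173 173 174 174 174 173 173 175 175 174 173 173 139 70 69 101 123 133 132 132 133 134 132 134 131 133 132 134 132 130 132 131 132 131 133 133 133 132 130 134 133 131 131 109 77 69 81 148 174 173 173 173 171 173 171 172 172 171 172 172 172 171 172 172 
182 103 102 104 105 107 106 104 106 105 106 103 100 80 64 61 60 73 82 83 81 83 84 83 80 83 79 83 82 83 82 82 81 79 82 80 82 83 80 82 80 80 82 81 82 81 80 82 80 83 82 81 76 62 58 56 66 84 99 103 106 106 105 104 105 104 105 103 101 
186 105 104 105 103 103 104 106 102 104 104 105 101 85 64 59 69 80 80 81 84 81 83 83 81 82 83 81 82 82 80 81 77 81 80 81 82 78 76 78 79 78 78 80 83 80 83 85 81 82 81 80 80 75 63 58 68 87 99 104 105 101 103 103 103 102 102 102 101 
19
[... 737 characters left out ...]
, 173, 174, 172, 174, 173, 172, 175, 174, 174, 171, 170, 171, 170, 172, 174, 175, 172, 172, 171, 120, 93, 136, 136, 135, 137, 135, 136, 137, 135, 136, 136, 136, 136, 135, 135, 137, 138, 136, 135, 136, 134, 134, 135, 134, 136, 134, 135, 136, 137, 136, 136, 135, 136, 136, 136, 135, 137, 135, 136, 138, 136, 138, 138, 137, 137, 138, 137, 138, 136, 135, 137, 136, 137, 135, 133, 133, 133, 132, 132, 90, 89, 90, 87, 88, 87, 86, 86, 87, 87, 87, 90, 88, 86, 88, 86, 87, 88, 89, 88, 87, 89, 88, 78, 63, 98, 106, 104, 104, 106, 105, 106, 106, 103, 104, 102, 102, 103, 100, 101, 102, 103, 101, 104, 76, 71, 87, 99, 106, 105, 102, 105, 102, 108, 102, 106, 105, 105, 104, 103, 103, 103, 101, 102, 102, 102, 103]
```

View pics/w4.png

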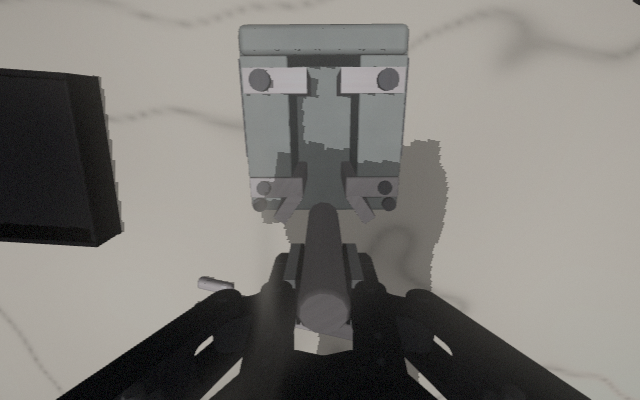

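Now the no-go mid is 323.4, the go-gap mid 323.9 and the pin 323.0, so I overshot by about 0.35 mm. I'll correct by −0.4 mm laterally and advance to x ≈ -40 along heading 10.75°.

play_rows(steps=[[0.004,0.0004,0,0,0,0],[0.008,0.0011,0,0,0,0],[0.012,0.0019,0,0,0,0],[0.0157,0.0026,0,0,0,0],[0.0157,0.0026,0,0,0,0],[0.0157,0.0026,0,0,0,0]])

```text
t: 6.9
ee_pos: [521.9, 5.1, 84.2]
tool_rot: [-180.0, 0.0, 10.5]
force: [-0.4, 0.5, -1.6]
width: 0.233
```

```bash
python3 meas.py w5 88 92 100 202 206 209 240
```

```text
{'t': 6.9, 'ee_pos': [521.91, 5.06, 84.24], 'tool_rot': [-180.0, 0.01, 10.47], 'force': [-0.36, 0.51, -1.63], 'torque': [0.05, -0.04, -0.0], 'width': 0.23}
88 91 91 89 93 94 86 84 93 92 92 95 91 93 92 92 90 91 91 92 93 89 88 87 89 82 81 89 91 82 83 89 88 90 86 89 89 88 88 87 88 88 88 89 85 88 80 75 76 76 79 81 75 78 88 86 87 86 85 87 84 83 88 87 87 85 81 76 74 
92 67 69 71 67 70 71 69 69 66 69 71 70 66 70 67 66 72 74 73 73 71 73 72 72 74 73 72 74 72 72 78 76 73 75 74 73 71 71 72 73 74 72 73 71 75 77 81 79 71 74 71 74 70 74 70 72 74 72 71 72 86 84 67 67 71 69 70 68 
100 66 67 67 65 67 68 83 94 92 92 92 119 138 135 135 135 135 137 136 134 136 136 135 135 136 135 135 135 137 136 135 135 134 135 136 136 135 135 136 134 137 137 136 136 135 135 135 135 136 134 136 136 134 137 137 134 137 136 135 127 93 66 71 66 70 69 69 66 
202 83 81 69 66 68 67 68 68 68 67 64 67 65 63 63 58 69 81 83 83 82 81 81 81 82 82 80 78 82 75 71 68 72 70 74 72 77 80 82 82 80 79 80 80 84 80 81 79 80 83 74 64 54 57 60 62 60 63 62 59 59 62 59 63 55 63 78 84 
206 108 105 105 105 107 106 105 110 106 107 108 103 80 62 61 
[... 892 characters left out ...]
 137, 140, 139, 138, 138, 139, 138, 138, 139, 140, 139, 140, 140, 140, 137, 131, 125, 120, 112, 94, 72, 121, 143, 142, 143, 142, 142, 142, 143, 142, 142, 142, 141, 175, 173, 173, 174, 174, 174, 174, 175, 175, 175, 174, 173, 176, 175, 175, 175, 174, 173, 173, 173, 176, 173, 173, 171, 133, 137, 137, 137, 137, 136, 138, 139, 138, 138, 139, 137, 137, 138, 136, 137, 137, 138, 138, 136, 137, 137, 137, 137, 136, 137, 138, 93, 92, 93, 90, 90, 90, 91, 90, 90, 92, 90, 89, 90, 90, 91, 91, 90, 89, 89, 89, 88, 88, 90, 86, 88, 90, 87, 87, 86, 87, 89, 89, 87, 88, 86, 88, 90, 86, 86, 88, 88, 85, 88, 86, 86, 87, 85, 88, 88, 86, 82, 64, 95, 106, 105, 104, 107, 105, 107, 103, 105, 101, 102, 101, 101, 101, 101]
```

Offset is now about 0.2 mm. I'll enter the go gap slowly and watch the force.

play_rows(steps=[[0.002,0.0002,0,0,0,0],[0.004,0.0006,0,0,0,0],[0.006,0.001,0,0,0,0],[0.007,0.0012,0,0,0,0],[0.008,0.0013,0,0,0,0]])

```text
t: 7.58
ee_pos: [530.1, 6.4, 84.3]
tool_rot: [-180.0, 0.0, 10.5]
force: [0.1, 0.5, -1.9]
width: 0.233
```

play_rows(steps=[[0.001,0.0002,0,0,0,0],[0.002,0.0004,0,0,0,0],[0.003,0.0006,0,0,0,0],[0.003,0.0006,0,0,0,0]])

```text
t: 8.07
ee_pos: [533.1, 7.0, 84.3]
tool_rot: [-180.0, -0.0, 10.5]
force: [-0.1, 1.9, -1.5]
width: 0.235
```

play_rows(steps=[[0.001,0.0002,0,0,0,0],[0.002,0.0004,0,0,0,0],[0.003,0.0006,0,0,0,0],[0.003,0.0006,0,0,0,0]])

```text
t: 8.57
ee_pos: [536.1, 7.6, 84.3]
tool_rot: [-180.0, 0.0, 10.5]
force: [0.3, 0.3, -3.3]
width: 0.229
```

```bash
python3 meas.py w6 115 230 234 250
```

```text
{'t': 8.57, 'ee_pos': [536.08, 7.61, 84.26], 'tool_rot': [-180.0, 0.0, 10.47], 'force': [0.34, 0.29, -3.32], 'torque': [0.03, -0.02, 0.02], 'width': 0.23}
115 120 125 122 122 123 124 123 120 122 120 120 121 121 121 121 121 122 120 121 121 119 118 120 120 120 118 119 120 119 118 119 120 118 120 119 117 119 121 121 121 118 120 120 119 121 120 121 121 121 120 119 120 119 119 121 119 120 119 120 119 121 120 118 119 117 121 118 120 
230 108 104 103 103 104 104 103 106 105 103 102 101 91 72 60 66 70 61 59 58 56 57 59 60 59 57 60 61 61 62 63 60 59 61 62 58 61 61 59 57 60 59 62 56 56 59 59 56 57 57 73 67 58 56 76 98 99 100 100 99 101 101 98 102 98 98 96 99 
234 101 99 102 105 103 103 100 101 103 102 101 102 97 74 60 73 69 55 57 61 57 61 62 59 57 60 62 62 63 63 56 58 58 58 58 61 60 59 59 60 60 62 61 57 60 60 59 57 59 59 65 70 64 56 77 95 101 100 99 100 99 100 101 99 98 96 97 95 
250 67 67 65 63 65 67 63 62 65 50 40 34 36 39 45 55 57 61 61 59 60 62 58 60 62 62 63 63 65 62 62 60 57 57 61 59 61 60 59 59 60 58 60 58 59 60 62 60 62 60 58 53 41 32 31 33 41 53 61 60 60 57 61 61 59 60 62 85 
col285 [
[... 231 characters left out ...]
74, 176, 176, 176, 175, 177, 176, 175, 176, 175, 175, 175, 175, 176, 176, 131, 116, 123, 130, 138, 140, 142, 141, 142, 116, 93, 115, 123, 129, 136, 140, 143, 141, 143, 141, 143, 141, 141, 139, 139, 138, 138, 140, 141, 139, 140, 139, 137, 129, 123, 118, 97, 70, 121, 138, 143, 142, 141, 141, 142, 140, 141, 141, 142, 110, 149, 172, 172, 172, 173, 173, 174, 175, 174, 174, 173, 173, 173, 173, 172, 171, 170, 170, 171, 172, 172, 170, 168, 132, 95, 90, 90, 93, 90, 90, 92, 94, 94, 93, 90, 90, 87, 89, 88, 91, 91, 89, 90, 91, 91, 88, 91, 91, 89, 91, 89, 90, 91, 87, 88, 89, 89, 90, 90, 91, 92, 91, 88, 91, 87, 88, 89, 86, 88, 85, 88, 86, 86, 85, 86, 84, 85, 87, 87, 87, 86, 86, 85, 86, 85, 87, 88, 88, 86]
```

The pin is centred in the go gap with clearance on both sides (gap edges 302.3 and 344.2, pin mid 323). I'll continue through.

play_rows(steps=[[0.0015,0.0003,0,0,0,0],[0.003,0.0006,0,0,0,0],[0.0045,0.0009,0,0,0,0],[0.006,0.0011,0,0,0,0],[0.008,0.0015,0,0,0,0],[0.01,0.0019,0,0,0,0],[0.013,0.0025,0,0,0,0],[0.017,0.0032,0,0,0,0],[0.021,0.004,0,0,0,0],[0.025,0.0047,0,0,0,0]])

```text
t: 9.88
ee_pos: [561.4, 12.4, 84.3]
tool_rot: [-180.0, -0.0, 10.5]
force: [0.1, -1.0, -1.8]
width: 0.235
```

play_rows(steps=[[0.002,0.0004,0,0,0,0],[0.004,0.0008,0,0,0,0],[0.006,0.0011,0,0,0,0],[0.008,0.0015,0,0,0,0],[0.0095,0.0018,0,0,0,0],[0.011,0.0021,0,0,0,0],[0.011,0.0021,0,0,0,0]])

```text
t: 10.75
ee_pos: [572.1, 14.4, 84.3]
tool_rot: [-180.0, -0.0, 10.5]
force: [-0.1, -0.6, -2.4]
width: 0.237
```

```bash
python3 meas.py w7 | head -1; python3 - <<'E'
import cv2
a=cv2.imread("pics/w7.png")[110:340,220:430];cv2.imwrite("pics/w7c.png",cv2.resize(a,None,fx=2.5,fy=2.5,interpolation=cv2.INTER_CUBIC))
E
```

```text
{'t': 10.75, 'ee_pos': [572.12, 14.41, 84.27], 'tool_rot': [-180.0, -0.0, 10.47], 'force': [-0.11, -0.59, -2.43], 'torque': [-0.01, -0.01, 0.03], 'width': 0.24}
```

View pics/w7c.png

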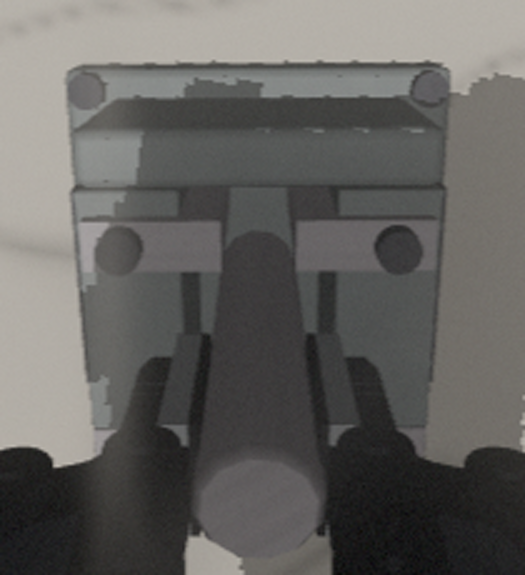

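The crop shows the pin centred in front of the no-go inserts (insert edges 222 and 297, pin mid 259), with no contact yet. I'll creep in.

play_rows(steps=[[0.001,0.0002,0,0,0,0],[0.002,0.0004,0,0,0,0],[0.003,0.0006,0,0,0,0],[0.004,0.0008,0,0,0,0]])

```text
t: 11.3
ee_pos: [576.1, 15.2, 84.3]
tool_rot: [-180.0, 0.0, 10.5]
force: [0.1, -0.9, -2.5]
width: 0.232
```

play_rows(steps=[[0.0005,0.0001,0,0,0,0],[0.001,0.0002,0,0,0,0],[0.0015,0.0003,0,0,0,0],[0.0015,0.0003,0,0,0,0]])

```text
t: 11.8
ee_pos: [577.6, 15.5, 84.3]
tool_rot: [-180.0, -0.0, 10.5]
force: [0.2, -0.1, -2.9]
width: 0.235
```

play_rows(steps=[[0.0005,0.0001,0,0,0,0],[0.001,0.0002,0,0,0,0],[0.001,0.0002,0,0,0,0]])

```text
t: 12.18
ee_pos: [578.6, 15.7, 84.3]
tool_rot: [-180.0, -0.0, 10.5]
force: [0.1, -0.2, -2.8]
width: 0.229
```

play_rows(steps=[[0.0005,0.0001,0,0,0,0],[0.001,0.0002,0,0,0,0],[0.001,0.0002,0,0,0,0]])

```text
t: 12.55
ee_pos: [579.6, 15.9, 84.3]
tool_rot: [-180.0, -0.0, 10.5]
force: [0.1, 0.1, -2.3]
width: 0.239
```

play_rows(steps=[[0.0005,0.0001,0,0,0,0],[0.0005,0.0001,0,0,0,0]])

```text
t: 12.8
ee_pos: [580.1, 16.0, 84.3]
tool_rot: [-180.0, 0.0, 10.5]
force: [0.2, -0.5, -3.3]
width: 0.23
```

play_rows(steps=[[0.0004,0.0001,0,0,0,0],[0.0004,0.0001,0,0,0,0]])

```text
t: 13.05
ee_pos: [580.5, 16.1, 84.3]
tool_rot: [-180.0, -0.0, 10.5]
force: [-1.0, -0.1, -2.6]
width: 0.234
```

play_rows(steps=[[0.0003,0.0001,0,0,0,0],[0.0003,0.0001,0,0,0,0]])

```text
t: 13.3
ee_pos: [580.8, 16.2, 84.3]
tool_rot: [-180.0, 0.0, 10.5]
force: [0.0, -0.4, -2.7]
width: 0.232
```

play_rows(steps=[[0.0004,0.0001,0,0,0,0],[0.0004,0.0001,0,0,0,0]])

```text
t: 13.55
ee_pos: [581.1, 16.3, 84.3]
tool_rot: [180.0, 0.0, 10.5]
force: [-0.3, -0.6, -4.0]
width: 0.234
```

play_rows(steps=[[0.0004,0.0001,0,0,0,0],[0.0004,0.0001,0,0,0,0]])

```text
t: 13.8
ee_pos: [581.5, 16.3, 84.3]
tool_rot: [180.0, 0.0, 10.5]
force: [-1.5, -0.4, -2.5]
width: 0.234
```

play_rows(steps=[[0.0003,0.0001,0,0,0,0],[0.0003,0.0001,0,0,0,0]])

```text
t: 14.05
ee_pos: [581.7, 16.3, 84.2]
tool_rot: [180.0, 0.0, 10.5]
force: [-1.1, -2.2, -2.9]
width: 0.231
```

play_rows(steps=[[0.0003,0.0001,0,0,0,0],[0.0003,0.0001,0,0,0,0]])

```text
t: 14.3
ee_pos: [581.9, 16.4, 84.2]
tool_rot: [180.0, 0.0, 10.5]
force: [-2.5, -2.4, -1.8]
width: 0.234
```

```bash
python3 meas.py w8 | head -1;python3 meas.py w8 | head -1
```

```text
{'t': 14.3, 'ee_pos': [581.93, 16.4, 84.22], 'tool_rot': [179.99, 0.03, 10.47], 'force': [-2.48, -2.36, -1.82], 'torque': [-0.69, 0.78, -0.02], 'width': 0.23}
{'t': 14.35, 'ee_pos': [581.98, 16.43, 84.24], 'tool_rot': [179.99, 0.02, 10.46], 'force': [-4.23, -3.13, -2.5], 'torque': [-0.76, 0.76, 0.04], 'width': 0.23}
```

Contact: the force is about (-4,-3) N, with a lateral part that shows the left insert is taking most of it. I'll shift slightly right to balance, and average readings over several periods.

play_rows(steps=[[0.0,-0.0002,0,0,0,0],[0.0001,-0.0003,0,0,0,0]])

```text
t: 14.65
ee_pos: [582.2, 16.3, 84.3]
tool_rot: [-180.0, 0.0, 10.5]
force: [-3.1, -3.3, -3.2]
width: 0.232
```

```bash
cat > fr.py <<'E'
from h import *
import sys
L=[]
for k in range(int(sys.argv[1])):
    s=manip.get_state();L.append(np.r_[s["force"],s["torque"],s["ee_pos"]]);cams.get_image("top")
L=np.array(L);m=L.mean(0);a=np.radians(10.7);c,q=np.cos(a),np.sin(a)
print("t",s["t"],"mean F",m[:3].round(2),"sd",L[:,:3].std(0).round(2),"T",m[3:6].round(3),"ee",m[6:].round(2))
print("gauge-frame Fx,Fy %.2f %.2f  from torque (T/L) x %.3f y %.3f; last Fx %.2f"%(c*m[0]+q*m[1],-q*m[0]+c*m[1],-(c*m[4]-q*m[3]),(q*m[4]+c*m[3]),c*L[-1,0]+q*L[-1,1]))
E
python3 fr.py 5
```

```text
t 14.85 mean F [-3.02 -2.79 -2.9 ] sd [0.49 0.47 0.43] T [-0.684  0.763  0.005] ee [582.22  16.27  84.26]
gauge-frame Fx,Fy -3.49 -2.18  from torque (T/L) x -0.877 y -0.530; last Fx -4.09
```

play_rows(steps=[[0.0001,-0.0003,0,0,0,0],[0.0001,-0.0005,0,0,0,0],[0.0001,-0.0005,0,0,0,0]])

```text
t: 15.28
ee_pos: [582.4, 16.0, 84.3]
tool_rot: [-180.0, -0.0, 10.5]
force: [-3.1, -1.3, -2.6]
width: 0.236
```

```bash
python3 fr.py 5
```

```text
t 15.475 mean F [-3.01 -0.08 -2.81] sd [0.35 0.79 0.42] T [0.023 0.765 0.018] ee [582.36  16.02  84.29]
gauge-frame Fx,Fy -2.97 0.48  from torque (T/L) x -0.747 y 0.165; last Fx -3.02
```

Balanced (lateral about 0.5 N, axial about 3 N). I'll raise the push gradually.

play_rows(steps=[[0.0003,0.0001,0,0,0,0],[0.0005,0.0001,0,0,0,0]])

```text
t: 15.78
ee_pos: [582.6, 16.0, 84.2]
tool_rot: [-180.0, 0.0, 10.5]
force: [-5.4, 0.5, -1.3]
width: 0.233
```

```bash
python3 fr.py 4
```

```text
t 15.925 mean F [-5.16  0.49 -1.5 ] sd [0.17 0.29 0.7 ] T [ 0.198  1.331 -0.009] ee [582.62  15.98  84.24]
gauge-frame Fx,Fy -4.98 1.44  from torque (T/L) x -1.271 y 0.442; last Fx -4.86
```

play_rows(steps=[[0.0003,0.0002,0,0,0,0],[0.0006,0.0003,0,0,0,0]])

```text
t: 16.23
ee_pos: [582.9, 16.1, 84.2]
tool_rot: [-180.0, 0.1, 10.5]
force: [-7.6, -0.3, 0.7]
width: 0.234
```

```bash
python3 fr.py 4
```

```text
t 16.375 mean F [-6.75 -0.35  0.31] sd [0.53 0.54 0.45] T [-0.079  1.841 -0.024] ee [582.88  16.05  84.21]
gauge-frame Fx,Fy -6.70 0.91  from torque (T/L) x -1.824 y 0.264; last Fx -6.51
```

play_rows(steps=[[0.0003,0.0001,0,0,0,0],[0.0006,0.0002,0,0,0,0],[0.0007,0.0002,0,0,0,0]])

```text
t: 16.8
ee_pos: [583.1, 16.1, 84.1]
tool_rot: [180.0, 0.1, 10.5]
force: [-9.2, -0.5, 1.6]
width: 0.233
```

```bash
python3 fr.py 4
```

```text
t 16.95 mean F [-9.48 -0.95  1.52] sd [0.32 0.3  0.07] T [-0.178  2.399 -0.035] ee [583.15  16.13  84.13]
gauge-frame Fx,Fy -9.49 0.83  from torque (T/L) x -2.390 y 0.271; last Fx -9.37
```

9.5 N axial, balanced. I'll hold for 1.25 s.

play_rows(steps=[[0,0,0,0,0,0],[0,0,0,0,0,0],[0,0,0,0,0,0],[0,0,0,0,0,0],[0,0,0,0,0,0],[0,0,0,0,0,0],[0,0,0,0,0,0],[0,0,0,0,0,0],[0,0,0,0,0,0],[0,0,0,0,0,0]])

```text
t: 18.25
ee_pos: [583.2, 16.1, 84.1]
tool_rot: [180.0, 0.1, 10.5]
force: [-9.4, -0.7, 1.2]
width: 0.239
```

```bash
python3 fr.py 4; python3 - <<'E'
from h import *
im,_=cams.get_image("side");iw,_=cams.get_image("wrist")
a=cv2.resize(im[100:230,270:370],None,fx=4,fy=4,interpolation=cv2.INTER_CUBIC)
b=iw[100:340,160:490]
o=np.zeros((520,740,3),np.uint8);o[:,:400]=a;o[:240,405:735]=b
cv2.imwrite("pics/c9.png",o[:,:,::-1])
E
```

```text
t 18.4 mean F [-9.64 -0.71  2.16] sd [0.38 0.24 0.75] T [-0.184  2.426 -0.003] ee [583.14  16.12  84.14]
gauge-frame Fx,Fy -9.60 1.09  from torque (T/L) x -2.418 y 0.270; last Fx -10.26
```

View pics/c9.png

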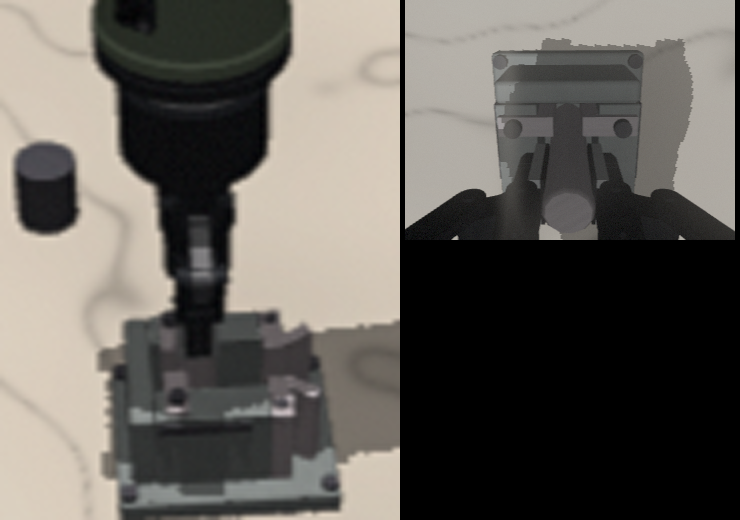

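Held at about 9.6 N for about 1.8 s. The side and wrist crops show the upright pin seated between the inserts. I'll back off, then lift it out through the open top.

play_rows(steps=[[-0.001,-0.0002,0,0,0,0],[-0.0025,-0.0005,0,0,0,0],[-0.005,-0.001,0,0,0,0],[-0.007,-0.0013,0,0,0,0],[-0.008,-0.0015,0.003,0,0,0],[-0.008,-0.0015,0.01,0,0,0],[-0.008,-0.0015,0.03,0,0,0],[-0.008,-0.0015,0.055,0,0,0],[-0.008,-0.0015,0.08,0,0,0],[-0.008,-0.0015,0.09,0,0,0]])

```text
t: 19.8
ee_pos: [576.8, 15.0, 175.9]
tool_rot: [180.0, -0.1, 10.5]
force: [-0.3, 0.4, -2.3]
width: 0.234
```

play_rows(steps=[[-0.005,0.015,0,0,0,0],[-0.014,0.04,0,0,0,0],[-0.025,0.07,0,0,0,0],[-0.036,0.1,0,0,0,0],[-0.047,0.13,0,0,0,0],[-0.056,0.16,0,0,0,0],[-0.064,0.185,0,0,0,0],[-0.069,0.2,0,0,0,0],[-0.07,0.203,0,0,0,0],[-0.07,0.203,-0.02,0,0,0]])

```text
t: 21.05
ee_pos: [506.9, 217.7, 154.8]
tool_rot: [-180.0, -0.1, 10.4]
force: [-0.4, -1.3, -2.4]
width: 0.233
```

```bash
python3 - <<'E'
from h import *
s=manip.get_state();print({k:np.round(v,2).tolist() for k,v in s.items() if k in("t","ee_pos","force","torque","width")})
im,_=cams.get_image("side");iw,_=cams.get_image("wrist")
a=cv2.resize(im[180:380,270:400],None,fx=2.5,fy=2.5,interpolation=cv2.INTER_CUBIC)
o=np.zeros((500,330+440,3),np.uint8);o[:500,:325]=a;o[:400,330:]=iw[:,100:540]
cv2.imwrite("pics/c10.png",o[:,:,::-1])
E
```

```text
{'t': 21.05, 'ee_pos': [506.89, 217.69, 154.78], 'force': [-0.38, -1.26, -2.41], 'torque': [-0.01, -0.03, -0.02], 'width': 0.23}
```

View pics/c10.png

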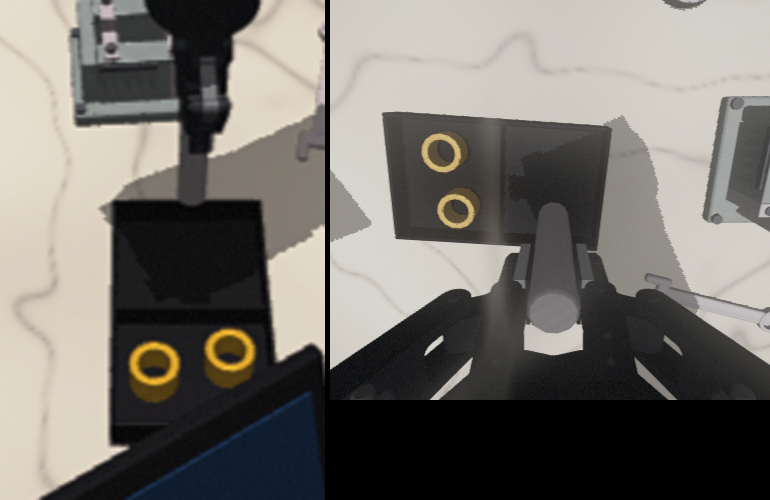

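The pin is over the empty half: extending its axis down reaches the floor at about crop (553,185), and that half spans u 505–607, rows 120–245. Descending.

play_rows(steps=[[0,0,-0.02,0,0,0],[0,0,-0.04,0,0,0],[0,0,-0.06,0,0,0],[0,0,-0.073,0,0,0],[0,0,-0.08,0,0,0],[0,0,-0.082,0,0,0],[0,0,-0.082,0,0,0]])

```text
t: 22.02
ee_pos: [506.4, 218.0, 72.7]
tool_rot: [-180.0, -0.0, 10.5]
force: [-0.3, -0.1, -2.9]
width: 0.231
```

play_rows(steps=[[0,0,-0.0008,0,0,0],[0,0,-0.0016,0,0,0],[0,0,-0.0016,0,0,0]])

```text
t: 22.4
ee_pos: [506.2, 217.9, 70.8]
tool_rot: [-180.0, -0.0, 10.5]
force: [0.3, -0.0, -1.9]
width: 0.236
```

play_rows(steps=[[0,0,-0.0005,0,0,0],[0,0,-0.001,0,0,0],[0,0,-0.001,0,0,0]])

```text
t: 22.78
ee_pos: [506.1, 217.9, 69.7]
tool_rot: [-180.0, 0.0, 10.5]
force: [0.2, 0.6, -2.4]
width: 0.232
```

play_rows(steps=[[0,0,-0.0004,0,0,0],[0,0,-0.0007,0,0,0],[0,0,-0.0007,0,0,0]])

```text
t: 23.15
ee_pos: [506.1, 217.9, 68.9]
tool_rot: [180.0, 0.0, 10.5]
force: [-0.3, -1.0, -2.7]
width: 0.236
```

play_rows(steps=[[0,0,-0.0005,0,0,0],[0,0,-0.001,0,0,0],[0,0,-0.001,0,0,0]])

```text
t: 23.52
ee_pos: [506.5, 218.0, 68.7]
tool_rot: [-180.0, -0.0, 10.5]
force: [-3.1, -1.3, 9.6]
width: 0.233
```

play_rows(steps=[[0,0,-0.0005,0,0,0],[0,0,-0.001,0,0,0],[0,0,-0.001,0,0,0]])

```text
t: 23.9
ee_pos: [506.9, 218.1, 68.6]
tool_rot: [-180.0, -0.1, 10.5]
force: [-5.8, -3.1, 28.1]
width: 0.229
```

Foot on the floor (28 N, a bit firm). I'll ease off and release gently.

play_rows(steps=[[0,0,0.0008,0,0,0],[0,0,0.0014,0,0,0],[0,0,0.0014,0,0,0]])

```text
t: 24.28
ee_pos: [506.4, 218.0, 68.7]
tool_rot: [-180.0, -0.0, 10.5]
force: [-2.2, -0.6, 7.7]
width: 0.231
```

play_rows(steps=[[0,0,0,0,0,0],[0,0,0,0,0,0],[0,0,0,0,0,0],[0,0,0,0,0,0]], hand=0.03, grip_force=20)

```text
t: 24.78
ee_pos: [506.2, 217.9, 68.3]
tool_rot: [-180.0, 0.0, 10.5]
force: [1.4, 1.1, 0.1]
width: 0.354
```

```bash
python3 fr.py 2;python3 - <<'E'
from h import *
im,_=cams.get_image("side");iw,_=cams.get_image("wrist")
a=cv2.resize(im[180:380,270:400],None,fx=2.5,fy=2.5,interpolation=cv2.INTER_CUBIC)
o=np.zeros((500,330+440,3),np.uint8);o[:500,:325]=a;o[:400,330:]=iw[:,100:540]
cv2.imwrite("pics/c11.png",o[:,:,::-1])
E
```

```text
t 24.825 mean F [0.5  0.39 0.03] sd [0.9  0.7  0.05] T [ 0.019 -0.013 -0.034] ee [506.15 217.92  68.35]
gauge-frame Fx,Fy 0.56 0.29  from torque (T/L) x 0.017 y 0.016; last Fx -0.45
```

View pics/c11.png

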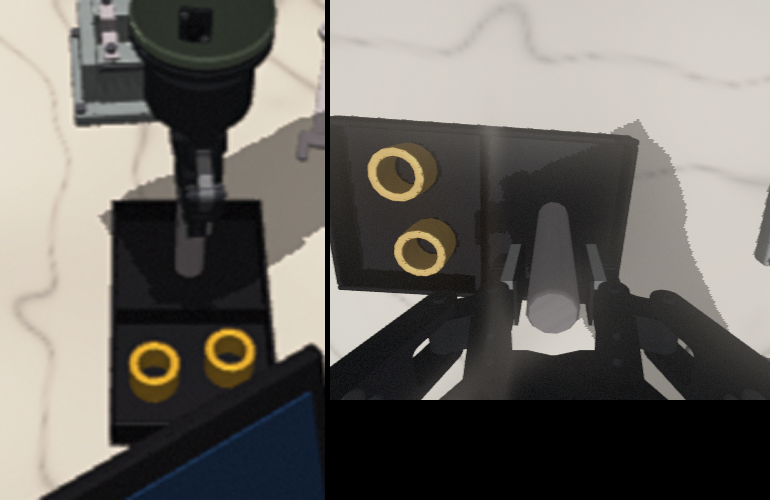

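The pin stands upright, foot at about (188,270) in the side crop inside the empty half, and the pads are clear on both sides. I'll open fully and retreat straight up.

play_rows(steps=[[0,0,0,0,0,0],[0,0,0,0,0,0],[0,0,0,0,0,0],[0,0,0,0,0,0]], hand=0.07)

```text
t: 25.48
ee_pos: [506.2, 217.9, 68.4]
tool_rot: [-180.0, -0.0, 10.5]
force: [-0.1, 0.5, 0.6]
width: 0.819
```

play_rows(steps=[[0,0,0.015,0,0,0],[0,0,0.04,0,0,0],[0,0,0.07,0,0,0],[0,0,0.1,0,0,0],[0,0,0.13,0,0,0],[-0.02,-0.03,0.15,0,0,0],[-0.05,-0.07,0.15,0,0,0],[-0.07,-0.1,0.15,0,0,0],[-0.07,-0.1,0.15,0,0,0]])

```text
t: 26.6
ee_pos: [435.3, 116.0, 219.6]
tool_rot: [180.0, -0.1, 10.3]
force: [1.0, 1.3, 0.5]
width: 0.818
```

```bash
python3 fr.py 3; python3 - <<'E'
from h import *
t,_=cams.get_image("top");s,_=cams.get_image("side")
cv2.imwrite("pics/t12.png",t[:,:,::-1])
t0=cv2.imread("pics/top0.png")
o=np.zeros((600,800,3),np.uint8)
a=cv2.resize(t[110:300,180:460],None,fx=2,fy=2,interpolation=cv2.INTER_CUBIC)[:,:,::-1];o[:380,:560]=a
o[385:600,:320]=cv2.resize(t0[110:300,180:460],(316+4,215));
b=cv2.resize(s[230:330,300:390],None,fx=4,fy=4,interpolation=cv2.INTER_CUBIC)[:,:,::-1];o[200:600,440:800]=b
cv2.imwrite("pics/c12.png",o)
E
```

```text
t 26.7 mean F [0.8  0.51 0.28] sd [0.39 1.07 0.29] T [ 0.006 -0.008  0.011] ee [435.98 117.15 219.54]
gauge-frame Fx,Fy 0.88 0.35  from torque (T/L) x 0.009 y 0.004; last Fx 0.47
```

View pics/c12.png

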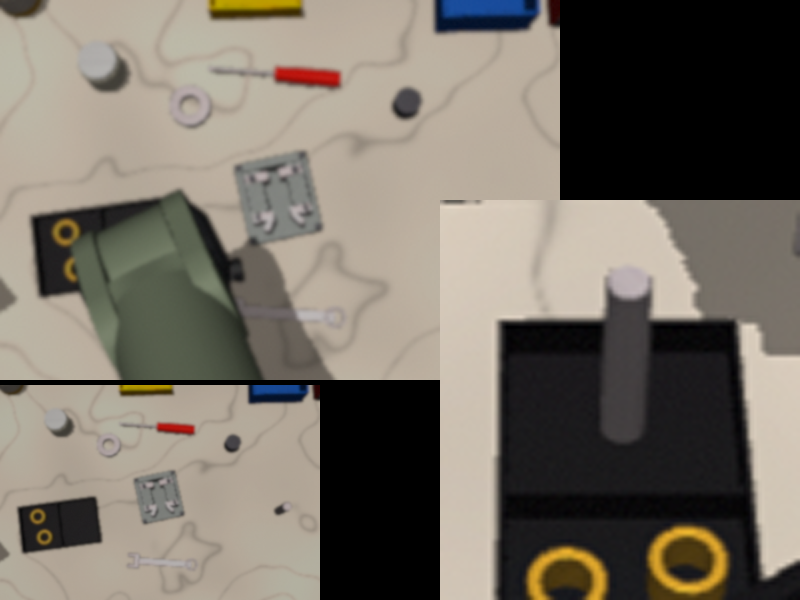

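The side crop shows the pin upright, foot at about (622,435), near the middle of the empty half. The bushes, spanner, screwdriver, bearing, stub and can are where they were. Handing in.

```bash
python3 -c "
from h import *
print(ray('side',345.5,288,5))
print(manip.finish_job())"
```

```text
[504.94518435 222.71352467   5.        ]
the job is handed in; nothing more can be done
None
```

I checked the pin on the gauge, stood it in the empty half of the tray, and handed the job in. The hand-in returned no verdict.

- **Gauge check:** The pin went upright through the mouth and the go gap without noticeable side force. It stopped at the no-go inserts at gauge x of about +21 mm. I held an axial push of about 9.5 N there for roughly 1.8 s. The highest axial reading was 10.3 N, which is the wrist sensor and not the contact force itself.
- **Removal and placing:** I backed the pin off, lifted it out through the open top, set it down and released it. The side camera puts its foot at about (505, 223) mm. The centre of the empty half is about (506, 217) mm, so it is within about 6 mm.
- **Final picture:** The pin stands upright and the gripper is clear of it. The other things look unmoved. The arm hid part of the tray in the top view, but the bushes show in the side view. The clock was at about 27 s.

Four things did not go exactly as planned:
- The stop came about 1–2 mm deeper than I had estimated from the pictures.
- At first contact the left insert took most of the load. I shifted the pin slightly sideways to balance it before pushing.
- When I set the pin on the tray floor, the downward push briefly reached 28 N before I eased off.
- The pin touched the floor about 1 mm lower than expected, so it may have slipped slightly in the grip.

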